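# Lock a batten in the cam-clamp jig

### The job

Lay the loose wooden batten flat in the white clamping jig, in the bed between the dark fence and the black clamp shoe, and slide it along until its end is fully home against the steel end stop, with the stop's yellow spring plate pushed flush. Then swing the red lever round until it goes past centre and snaps shut, so that the shoe clamps the batten by itself. Feel your way gently (never more than 25 N on the end stop or 30 N on the lever) and leave the tub, the spray can and the stapler where they stand.

Things in the scene. Friction and masses are not known exactly. Their poses are not given: they have to be found in the camera images.
- batten: loose dense brown wooden batten, 45 wide (its x) x 180 long (its y) x 40 high (its z), about 0.32 kg, same end for end; origin at its very centre. Home in the jig it lies along jig y, side on the fence, end on the stop: centre at jig x = 40, z = 38, y = -20 to 10. The bed from shoe to fence is 57 wide at lever 0, 52 at 0.25; the closing shoe takes up the play
- jig: fixed white board 300 (x) x 320 (y) x 18 thick; origin under its centre, on the bench. On its top: a dark fence along y, 12 high, inner face at jig x = 62.5, y = -140 to 100; steel end stop 30 high at the +y end, its face locked anywhere from jig y = 70 to 100 (not reported: find it by feel); clamp shoe on the -x side of the bed; guide bars 16 high at x = -33 to -3, y = 29 to 91
- shoe: black rubber-faced clamp shoe, 36 (y) x 18 high (z), at jig y = 60, sprung 15 N/mm in its own x; origin at the centre of its face, 31 above the bench. Driven by the lever it travels up to 19 towards jig +x; with the batten on the fence it touches at a lever value of about 0.7, then presses harder and harder, up to about 100 N
- cam_lever (a joint): angle (rad) of the red lever about its upright pivot at jig (x, y) = (-60, 60): at 0 (open) it points 160 degrees counter-clockwise from jig +x; it grows counter-clockwise as it closes. Starts at 0 to 0.25. Centre is 1.5: with a batten in, below that it springs back if let go, above it snaps to its hard stop at 1.9, clamped. Needs about 8 N at the knob; never more than 30 N
- handle: the red lever with its upright round knob, 26 diameter x 42 high; origin at the centre of the knob, 95 from the pivot, 61 above the bench (knob from 40 to 82 above the bench); its x points out along the lever, +y is the way it closes. The bar between knob and pivot is 14 wide, its top 50 above the bench
- tub: bystander: orange filler tub with a white lid, 106 diameter x 93 high; origin under its centre
- can: bystander: spray can, 54 diameter x 170 high; origin under its centre
- stapler: bystander: blue stapler, 30 x 125 x 45 high; origin under its centre
- seat_plate (a joint): how far (m) the light yellow spring plate, 34 wide, in the face of the end stop is pushed in: 0 free (it then stands 6 mm proud), 0.006 flush, the batten home on the steel. It gives way at under 1 N; the steel stop behind it is hard. The batten stays put when let go there

How it is judged:
By the outcome, as a careful person would: the job done as asked, in the order asked, and still so for the second after the job is handed in, with the robot touching nothing.
It also fails if it takes over 58 s, if anything falls off the work surface, if the arm or the gripper's body presses on something with over 40 N, if the wrist force passes 120 N, or if a joint passes its speed limit or range.

### The arm

A 7-joint arm with a two-finger parallel gripper is mounted at the origin on the work surface. World frame = base frame: x ahead of the robot, y to its left, z up, the work surface at z = 0. Lengths are in m, angles in rad, forces in N, time in s.
With the tool pointing down it reaches from about 0.425 to 0.875 m from the base axis. Payload 4.7 kg.
Tool frame: the origin (TCP) lies at the very end of the fingers, on their centre line; the grasp point (between the pads) lies 19 mm behind it; z points along the fingers, y is the direction in which the jaws open and shut (so a half turn about z gives the same grasp; the last joint's range is limited). The gripper opens to 87 mm and grips with 3 to 60 N. Pads are 19 mm wide; open, the fingers measure 117 mm over their backs; the gripper's body (75 mm by 190 mm) begins 51 mm behind the grasp point.
Start: joints at [-1.319, 0.321, -0.07, 1.45, 0.023, 1.371, -0.057], TCP at [0.153, 0.632, 0.223] pointing down, gripper open.
Joint ranges: [-2.86, 2.86], [-0.3, 2.09], [-1.38, 1.24], [0.06, 2.45], [-1.56, 4.7], [0.09, 2.05], [-2.69, 2.69]. Speed limits (rad/s): [2.57, 2.57, 3.14, 3.14, 3.14, 3.14, 3.14].

### API

Orientations are given as a rotation vector (axis times angle).
In Python, from bench import ctrl, get_image, camera_info gives the robot as it stands.
- The arm moves only by the tool carry_out, never from a script. Its argument "commands" is a list of rows, each an object of numbers: "tx", "ty", "tz": the shift along the tool's x, y, z in m; "rx", "ry", "rz": the turn, a rotation vector about the tool's x, y, z in rad; "jaw": the opening, from 0 (shut) to 1 (fully open). In form: [{"tx": .., "ty": .., "tz": .., "rx": .., "ry": .., "rz": .., "jaw": ..}, ...]. A call has 1 to 12 rows; each row is the pose to reach, as a shift and turn from the pose commanded when the call began, along the tool's axes at that moment; what a row does not reach only later rows make up. A row lasts 1/8 s, in which the tool goes at most 62.5 mm and 10.7 degrees, less where a joint would pass 70% of its speed; a pose out of reach is approached as far as the arm can. A call with a gripper value outside its range is refused whole. The fingers move at their own pace and stop on an object; "grip_force" is the grip in N (left out, the last holds). Time passes only in rows, so rows that repeat a pose let the fingers close. It gives the time, the measured TCP pose, the force and the opening at its end, in the units of the state.
- ctrl.get_state(): the state, without advancing time (a new reading comes with each control period).
- get_image(name): name is "scene" or "side" or "wrist"; returns the picture (384x512x3 uint8, red, green, blue); there is no depth.
- camera_info(name): a dict with "intrinsics" (3x3 intrinsics, pixels), "R" (3x3) and "t" (3): a world point X has camera coordinates R X + t. Camera axes: x right, y down, z forward; pixel columns grow to the right and rows downward; lengths in m; the calibration is good to about 2 mm. A picture is of the moment at which its call begins: read the wrist's pose just before it. camera_info takes no time and is no camera call; for the wrist camera it gives the pose at the moment of the call.
- ctrl.close_job(): hands the job in, once; it reports no verdict.
The state is a dict: "time": time; "joint_positions": joint angles; "qd": joint speeds; "joint_torque": joint torques, N m; "position": TCP position; "tool_rot": TCP orientation; "ft_force": force on the tool from outside, world axes, zero at the start; "torque": the same for the moment, N m; "grip_width": opening from 0.0 (shut) to 1.0 (fully open).
Only numpy, scipy, OpenCV 4.12 (cv2) and the standard library are available. Lean on these libraries where they do the work, as an engineer would, in place of code of your own. Each camera call takes 0.05 s, during which the arm holds its last target.

## Working session

There is one attempt and no reset: what is moved stays moved. The work goes in short steps, Python scripts to look and compute and a tool call to move; the robot and the scene stay as the last step left them, time stands still between calls to the robot, and variables do not carry over. Pictures are saved under pics/ and viewed, and the job is handed in when it is done.

Besides the shell and the picture viewer there is one more tool, called after "Call:" by a JSON object that holds its "api" and its "payload". carry_out: Moves the arm, as the interface text tells. Its arguments: {"type":"object","properties":{"commands":{"type":"array"},"grip_force":{"type":"number"}},"required":["commands"]}

```bash
mkdir -p pics; ls; python3 - <<'E'
from bench import ctrl,get_image,camera_info
import cv2,json
s=ctrl.get_state();print(s)
for n in("scene","side","wrist"):
    c=camera_info(n);print(n,c)
    cv2.imwrite(f"pics/a_{n}.png",cv2.cvtColor(get_image(n),cv2.COLOR_RGB2BGR))
E
```

```text
pics
{'time': 0.0, 'joint_positions': array([-1.31887721,  0.32185307, -0.07007728,  1.45163414,  0.02265417,
        1.37081502, -0.05690682]), 'qd': array([ 0.0002321 ,  0.0013768 ,  0.00028057,  0.00168444, -0.00077841,
       -0.00157169,  0.00264812]), 'joint_torque': array([-6.83257986e-05, -4.91284633e+01, -4.03804053e-01, -3.12530851e+01,
       -6.38413173e-02,  4.34856664e-02,  1.85232666e-04]), 'position': array([0.15307382, 0.63116107, 0.22146247]), 'tool_rot': array([-3.72635014e-01, -3.11933647e+00,  3.01840577e-03]), 'ft_force': array([-0.56660379,  0.66708152,  0.47562579]), 'torque': array([0.05765019, 0.05034337, 0.00736439]), 'grip_width': 0.998870325479224}
scene {'intrinsics': array([[360.92545723,   0.        , 259.36638813],
       [  0.        , 360.92545723, 192.05257323],
       [  0.        ,   0.        ,   1.        ]]), 'R': array([[-0.08958658,  0.9959376 ,  0.00908551],
       [ 0.84700187,  0.08098238, -0.52538528],
       [-0.52398672, -0.03937202, -0.85081594]]), 't': array([-0.03847093, -0.42760523,  1.47383919])}
side {'intrinsics': array([[438.8478371 ,   0.        , 258.5477491 ],
       [  0.        , 438.8478371 , 194.74925563],
       [  0.        ,   0.        ,   1.        ]]), 'R': array([[ 0.99416118, -0.10731771,  0.01124573],
       [-0.05551653, -0.59807045, -0.79951839],
       [ 0.09252822,  0.79422581, -0.60053633]]), 't': array([-0.5419284 ,  0.12171383,  1.35135242])}
wrist {'intrinsics': array([[308.94458119,   0.        , 252.80771109],
       [  0.        , 308.94458119, 195.2946988 ],
       [  0.        ,   0.        ,   1.        ]]), 'R': array([[ 0.23553764,  0.97186456, -0.00113997],
       [ 0.94154863, -0.22789938,  0.24808879],
       [ 0.2408489 , -0.05950759, -0.96873663]]), 't': array([-0.6500068 , -0.02914256,  0.38946785])}
```

View pics/a_scene.png

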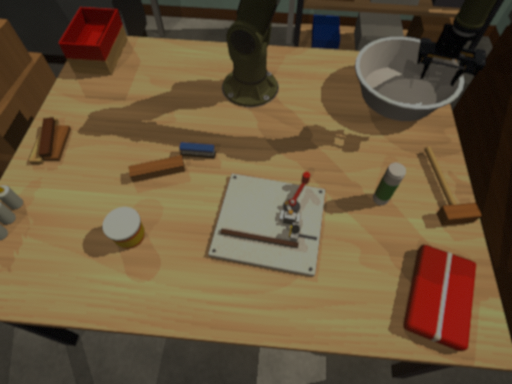

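View pics/a_side.png

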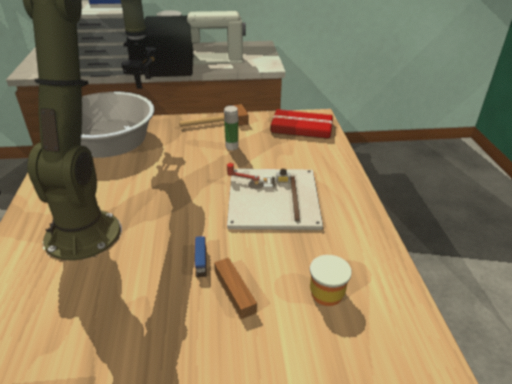

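View pics/a_wrist.png

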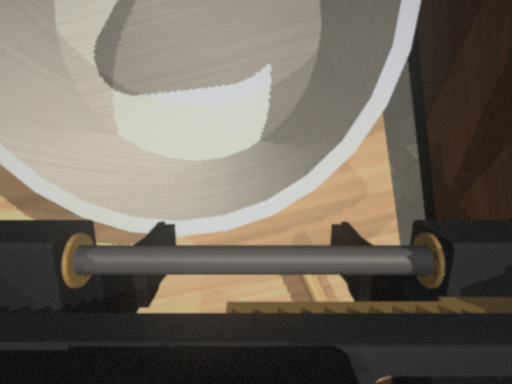

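The scene picture shows the batten around (157,168), the jig with corners at about (233,177) to (318,272), the stapler at (197,150), the tub at (124,228), the can at (389,183) and the knob at (306,177). I'll measure these next.

```bash
cat > h.py <<'E'
import numpy as np,cv2
from scipy.spatial.transform import Rotation as Rn
from bench import ctrl,get_image,camera_info
def ray(n,uv,z,c=None):
    c=c or camera_info(n);K=c["intrinsics"];R=np.array(c["R"]);t=np.array(c["t"])
    d=R.T@np.linalg.inv(K)@np.array([uv[0],uv[1],1.]);o=-R.T@t
    return o+d*(z-o[2])/d[2]
def proj(n,X,c=None):
    c=c or camera_info(n);p=c["intrinsics"]@(np.array(c["R"])@np.array(X,float)+c["t"]);return p[:2]/p[2]
def crop(src,x0,y0,x1,y1,k,out):
    im=cv2.imread(src)[y0:y1,x0:x1];cv2.imwrite(out,cv2.resize(im,None,fx=k,fy=k,interpolation=cv2.INTER_CUBIC))
E
python3 - <<'E'
from h import *
crop("pics/a_scene.png",200,165,335,280,5.5,"pics/b1.png")
crop("pics/a_side.png",190,150,350,320,4,"pics/b2.png")
crop("pics/a_scene.png",95,135,225,250,5,"pics/b3.png")
E
```

```text
(no output)
```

View pics/b1.png

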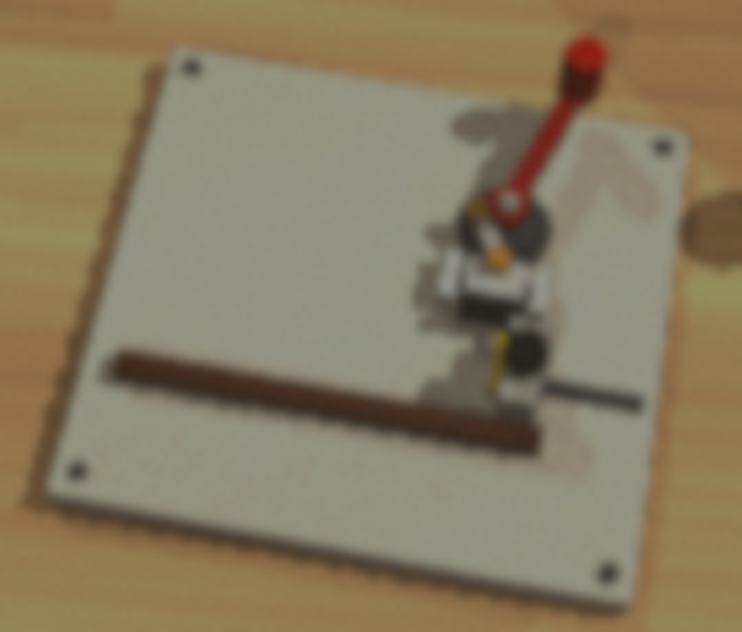

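View pics/b2.png

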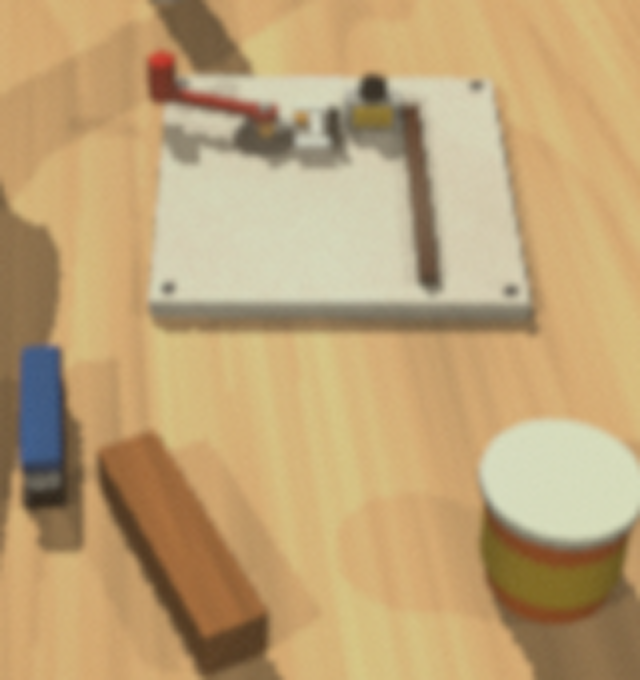

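View pics/b3.png

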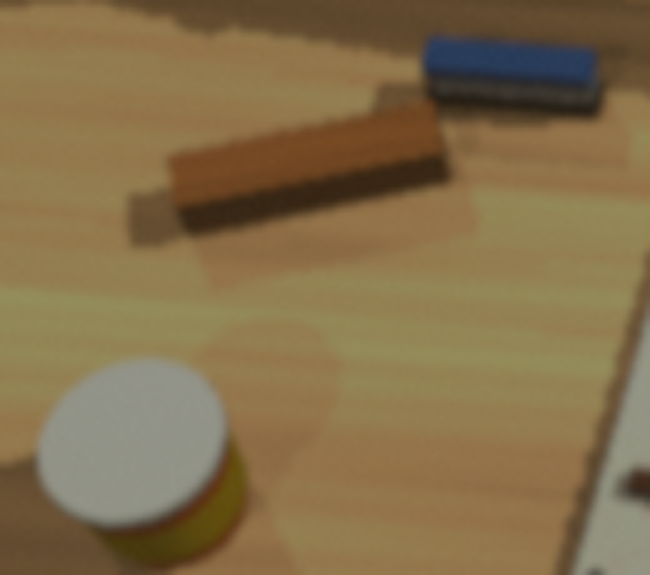

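```bash
python3 - <<'E'
from h import *
def C(pts,k,o): return (np.array(pts,float)+.5)/k-.5+np.array(o)
def show(l,n,P,z):
    W=np.array([ray(n,p,z)[:2] for p in P]);print(l,n,W.round(4).tolist(),'mean',W.mean(0).round(4));return W
a=show('jig','scene',C([(175,45),(687,130),(632,605),(45,490)],5.5,(200,165)),.018)
b=show('jig','side',C([(160,77),(490,77),(530,303),(150,303)],4,(190,150)),.018)
for W in(a,):print(np.linalg.norm(np.roll(W,-1,0)-W,axis=1))
print(np.linalg.norm(np.roll(b,-1,0)-b,axis=1))
a=show('bat','scene',C([(170,157),(433,100),(447,152),(182,207)],5,(95,135)),.04)
print(np.linalg.norm(np.roll(a,-1,0)-a,axis=1))
b=show('bat','side',C([(98,455),(155,432),(268,612),(205,640)],4,(190,150)),.04)
print(np.linalg.norm(np.roll(b,-1,0)-b,axis=1))
show('knobtop','scene',C([(587,53)],5.5,(200,165)),.082)
show('knobtop','side',C([(161,59)],4,(190,150)),.082)
show('bolts','scene',C([(191,68),(663,147),(608,573),(77,471)],5.5,(200,165)),.018)
show('bolts','side',C([(184,82),(476,86),(511,290),(167,288)],4,(190,150)),.018)
show('fence top inner','scene',C([(122,350),(538,428)],5.5,(200,165)),.03)
show('stapler','scene',C([(427,38),(597,50),(594,83),(427,70)],5,(95,135)),.045)
show('tub','scene',C([(134,440)],5,(95,135)),.093)
show('can','scene',[(398,170)],.17)
E
```

```text
jig scene [[0.4402, -0.0175], [0.4725, 0.2983], [0.7721, 0.268], [0.7373, -0.0494]] mean [0.6055 0.1248]
jig side [[0.4695, 0.2954], [0.7734, 0.2678], [0.7393, -0.049], [0.4443, -0.0211]] mean [0.6066 0.1233]
[0.31739691 0.30114452 0.31924774 0.29878355]
[0.30510932 0.31870457 0.29625236 0.31749996]
bat scene [[0.4609, -0.3614], [0.3965, -0.1957], [0.4389, -0.1774], [0.4998, -0.3422]] mean [ 0.449  -0.2692]
[0.1777931  0.04623264 0.17573997 0.0433996 ]
bat side [[0.4003, -0.2019], [0.4403, -0.1836], [0.5023, -0.3477], [0.4615, -0.3654]] mean [ 0.4511 -0.2747]
[0.04401936 0.17541058 0.04447899 0.17457019]
knobtop scene [[0.4666, 0.2301]] mean [0.4666 0.2301]
knobtop side [[0.4684, 0.227]] mean [0.4684 0.227 ]
bolts scene [[0.4563, -0.0055], [0.486, 0.2838], [0.7558, 0.2551], [0.7248, -0.0339]] mean [0.6057 0.1249]
bolts side [[0.491, 0.2852], [0.7575, 0.2543], [0.7278, -0.0323], [0.4585, -0.0044]] mean [0.6087 0.1257]
fence top inner scene [[0.656, -0.0182], [0.6813, 0.2142]] mean [0.6687 0.098 ]
stapler scene [[0.347, -0.2092], [0.3461, -0.0894], [0.375, -0.0869], [0.3749, -0.2034]] mean [ 0.3608 -0.1472]
tub scene [[0.6953, -0.2997]] mean [ 0.6953 -0.2997]
can scene [[0.4876, 0.4876]] mean [0.4876 0.4876]
```

```bash
cat >> h.py <<'E'
def plan(wps):
    "wps: (x,y,z,jaw yaw deg) -> tool-frame numbers from the pose now"
    s=ctrl.get_state();R0=Rn.from_rotvec(s["tool_rot"]);p0=s["position"]
    y0=R0.apply([0,1,0]);print('t',s["time"],'pos',p0.round(4),'jaw',np.degrees(np.arctan2(y0[1],y0[0])).round(2),'zax',R0.apply([0,0,1]).round(3),'F',s["ft_force"].round(2),'w',round(s["grip_width"],3),'q',s["joint_positions"].round(2))
    cur=np.degrees(np.arctan2(y0[1],y0[0]))
    for x,y,z,a in wps:
        d=(a-cur+90)%180-90
        a=np.radians(cur+d);Y=np.array([np.cos(a),np.sin(a),0]);Z=np.array([0,0,-1.]);X=np.cross(Y,Z)
        R1=Rn.from_matrix(np.array([X,Y,Z]).T)
        print('T',R0.inv().apply(np.array([x,y,z])-p0).round(4),'r',(R0.inv()*R1).as_rotvec().round(4))
JC=np.array([.6065,.1245]);JA=-.105
def J(x,y):
    c,s=np.cos(JA),np.sin(JA);return JC+np.array([[c,-s],[s,c]])@np.array([x,y])/1000
def iJ(p):
    c,s=np.cos(JA),np.sin(JA);return np.array([[c,s],[-s,c]])@(np.array(p[:2])-JC)*1000
E
python3 -c "
from h import *
plan([(.45,.30,.28,76),(.45,.30,.28,50),(.46,-.2,.25,21),(.45,-.272,.2,21)])"
```

```text
t 0.15 pos [0.1531 0.6313 0.2217] jaw 76.38 zax [-0.    -0.001 -1.   ] F [-0.19  0.31 -0.53] w 1.001 q [-1.32  0.32 -0.07  1.45  0.02  1.37 -0.06]
T [-0.3666 -0.2522 -0.0579] r [-0.0014  0.0001  0.0066]
T [-0.3666 -0.2522 -0.0579] r [-1.300e-03  4.000e-04  4.604e-01]
T [-0.4941 -0.7357 -0.0272] r [-1.200e-03  8.000e-04  9.665e-01]
T [-0.5013 -0.808   0.0229] r [-1.200e-03  8.000e-04  9.665e-01]
```

Call:
{"api": "carry_out", "payload": {"commands": [{"tx":-0.367,"ty":-0.252,"tz":-0.058,"rz":0.2,"jaw":1},{"tx":-0.367,"ty":-0.252,"tz":-0.058,"rz":0.3,"jaw":1},{"tx":-0.367,"ty":-0.252,"tz":-0.058,"rz":0.4,"jaw":1},{"tx":-0.367,"ty":-0.252,"tz":-0.058,"rz":0.46,"jaw":1},{"tx":-0.367,"ty":-0.252,"tz":-0.058,"rz":0.46,"jaw":1},{"tx":-0.367,"ty":-0.252,"tz":-0.058,"rz":0.46,"jaw":1},{"tx":-0.367,"ty":-0.252,"tz":-0.058,"rz":0.46,"jaw":1},{"tx":-0.494,"ty":-0.736,"tz":-0.027,"rz":0.6,"jaw":1},{"tx":-0.494,"ty":-0.736,"tz":-0.027,"rz":0.8,"jaw":1},{"tx":-0.494,"ty":-0.736,"tz":-0.027,"rz":0.966,"jaw":1},{"tx":-0.494,"ty":-0.736,"tz":-0.027,"rz":0.966,"jaw":1},{"tx":-0.494,"ty":-0.736,"tz":-0.027,"rz":0.966,"jaw":1}]}}

```text
invalid input
```

```bash
python3 -c "
from h import *
plan([(.457,-.22,.2,21),(.45,-.272,.2,21)])"
```

```text
t 0.15 pos [0.1531 0.6313 0.2217] jaw 76.38 zax [-0.    -0.001 -1.   ] F [-0.19  0.31 -0.53] w 1.001 q [-1.32  0.32 -0.07  1.45  0.02  1.37 -0.06]
T [-0.4959 -0.7558  0.0228] r [-1.200e-03  8.000e-04  9.665e-01]
T [-0.5013 -0.808   0.0229] r [-1.200e-03  8.000e-04  9.665e-01]
```

Call:
{"api": "carry_out", "payload": {"commands": [{"tx":-0.367,"ty":-0.252,"tz":-0.058,"rx":0,"ry":0,"rz":0.2,"jaw":1},{"tx":-0.367,"ty":-0.252,"tz":-0.058,"rx":0,"ry":0,"rz":0.3,"jaw":1},{"tx":-0.367,"ty":-0.252,"tz":-0.058,"rx":0,"ry":0,"rz":0.4,"jaw":1},{"tx":-0.367,"ty":-0.252,"tz":-0.058,"rx":0,"ry":0,"rz":0.46,"jaw":1},{"tx":-0.367,"ty":-0.252,"tz":-0.058,"rx":0,"ry":0,"rz":0.46,"jaw":1},{"tx":-0.367,"ty":-0.252,"tz":-0.058,"rx":0,"ry":0,"rz":0.46,"jaw":1},{"tx":-0.367,"ty":-0.252,"tz":-0.058,"rx":0,"ry":0,"rz":0.46,"jaw":1},{"tx":-0.494,"ty":-0.736,"tz":-0.027,"rx":0,"ry":0,"rz":0.6,"jaw":1},{"tx":-0.494,"ty":-0.736,"tz":-0.027,"rx":0,"ry":0,"rz":0.8,"jaw":1},{"tx":-0.494,"ty":-0.736,"tz":-0.027,"rx":0,"ry":0,"rz":0.966,"jaw":1},{"tx":-0.494,"ty":-0.736,"tz":-0.027,"rx":0,"ry":0,"rz":0.966,"jaw":1},{"tx":-0.494,"ty":-0.736,"tz":-0.027,"rx":0,"ry":0,"rz":0.966,"jaw":1}]}}

```text
time: 1.65
position: [0.4529, -0.005, 0.2608]
tool_rot: [1.779, 2.59, 0.001]
ft_force: [0.5, -0.6, -0.3]
grip_width: 1.0
```

```bash
python3 -c "
from h import *
plan([(.457,-.22,.2,21),(.45,-.272,.2,21)])"
```

```text
t 1.65 pos [ 0.4529 -0.005   0.2608] jaw 21.04 zax [ 0.001  0.001 -1.   ] F [ 0.47 -0.64 -0.35] w 1.0 q [-0.66 -0.16  0.55  1.87  0.09  1.41  0.24]
T [-0.2021 -0.0734  0.0607] r [ 0.0007 -0.0004  0.0006]
T [-0.2482 -0.0986  0.0606] r [ 0.0007 -0.0004  0.0006]
```

Call:
{"api": "carry_out", "payload": {"commands": [{"tx":-0.248,"ty":-0.099,"tz":0.061,"rx":0,"ry":0,"rz":0,"jaw":1},{"tx":-0.248,"ty":-0.099,"tz":0.061,"rx":0,"ry":0,"rz":0,"jaw":1},{"tx":-0.248,"ty":-0.099,"tz":0.061,"rx":0,"ry":0,"rz":0,"jaw":1},{"tx":-0.248,"ty":-0.099,"tz":0.061,"rx":0,"ry":0,"rz":0,"jaw":1},{"tx":-0.248,"ty":-0.099,"tz":0.061,"rx":0,"ry":0,"rz":0,"jaw":1},{"tx":-0.248,"ty":-0.099,"tz":0.061,"rx":0,"ry":0,"rz":0,"jaw":1},{"tx":-0.248,"ty":-0.099,"tz":0.061,"rx":0,"ry":0,"rz":0,"jaw":1}]}}

```text
time: 2.52
position: [0.4503, -0.2685, 0.1999]
tool_rot: [-1.776, -2.59, -0.001]
ft_force: [0.2, -0.2, 0.0]
grip_width: 1.002
```

```bash
python3 -c "
from h import *
plan([(.45,-.272,.017,21)])
c=camera_info('wrist');print(proj('wrist',(.45,-.272,.04),c),c)
cv2.imwrite('pics/c_wrist.png',cv2.cvtColor(get_image('wrist'),cv2.COLOR_RGB2BGR))"
```

```text
t 2.525 pos [ 0.4503 -0.2685  0.1999] jaw 21.12 zax [-0.     0.001 -1.   ] F [ 0.21 -0.25  0.01] w 1.002 q [-0.42  0.08  0.95  1.82 -0.07  1.28  0.93]
T [-0.0033 -0.0015  0.1829] r [ 0.0002 -0.001   0.0021]
[251.69302503 185.84839834] {'intrinsics': array([[308.94458119,   0.        , 252.80771109],
       [  0.        , 308.94458119, 195.2946988 ],
       [  0.        ,   0.        ,   1.        ]]), 'R': array([[ 9.32851969e-01,  3.60259483e-01,  5.55657126e-04],
       [ 3.49011709e-01, -9.04107361e-01,  2.46537434e-01],
       [ 8.93198221e-02, -2.29789000e-01, -9.69133110e-01]]), 't': array([-0.32300519, -0.42291981,  0.26592993])}
```

View pics/c_wrist.png

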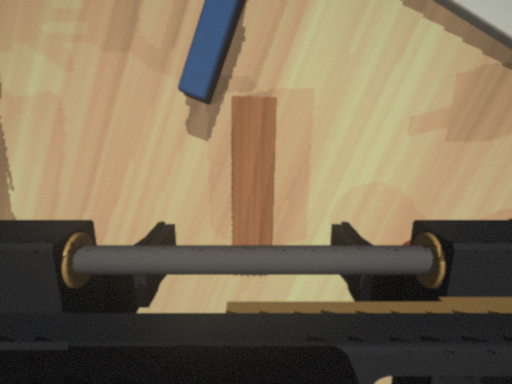

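The batten lies upright in the wrist view between the jaws. Its far end is at row 97 (columns 232–276), and its sides are at about 232 and 273 by row 240.

```bash
python3 -c "
from h import *
c=camera_info('wrist')
P=[ray('wrist',p,.04,c)[:2] for p in [(232,97),(276,97),(274,240),(232.5,240)]]
for p in P: print(p.round(4))
e=(P[0]+P[1])/2;m=(P[2]+P[3])/2;d=(e-m)/np.linalg.norm(e-m)
print(np.degrees(np.arctan2(d[1],d[0])),'width',np.linalg.norm(P[0]-P[1]),'centre',e-d*.09)
"
```

```text
[ 0.3994 -0.1943]
[ 0.4403 -0.1785]
[ 0.4959 -0.3205]
[ 0.4527 -0.3372]
110.91286070387991 width 0.04381739229763356 centre [ 0.45195497 -0.27043797]
```

Call:
{"api": "carry_out", "payload": {"commands": [{"tx":-0.003,"ty":0,"tz":0.06,"rx":0,"ry":0,"rz":0,"jaw":1},{"tx":-0.003,"ty":0,"tz":0.12,"rx":0,"ry":0,"rz":0,"jaw":1},{"tx":-0.003,"ty":0,"tz":0.16,"rx":0,"ry":0,"rz":0,"jaw":1},{"tx":-0.003,"ty":0,"tz":0.183,"rx":0,"ry":0,"rz":0,"jaw":1},{"tx":-0.003,"ty":0,"tz":0.183,"rx":0,"ry":0,"rz":0,"jaw":1},{"tx":-0.003,"ty":0,"tz":0.183,"rx":0,"ry":0,"rz":0,"jaw":0.4},{"tx":-0.003,"ty":0,"tz":0.183,"rx":0,"ry":0,"rz":0,"jaw":0.4},{"tx":-0.003,"ty":0,"tz":0.183,"rx":0,"ry":0,"rz":0,"jaw":0.3},{"tx":-0.003,"ty":0,"tz":0.183,"rx":0,"ry":0,"rz":0,"jaw":0.3},{"tx":-0.003,"ty":0,"tz":0.183,"rx":0,"ry":0,"rz":0,"jaw":0.3}], "grip_force": 20}}

```text
time: 3.82
position: [0.4512, -0.2727, 0.0171]
tool_rot: [1.779, 2.589, 0.001]
ft_force: [1.2, -0.1, 0.2]
grip_width: 0.517
```

```bash
python3 -c "
from h import *
print(J(36,-50),J(36,-60))
x,y=J(34,-60)
plan([(.451,-.271,.12,21),(x,y,.12,-6),(x,y,.045,-6)])"
```

```text
[0.63706137 0.07100231] [0.6360133  0.06105739]
t 3.825 pos [ 0.4512 -0.2727  0.0171] jaw 21.02 zax [ 0.001  0.    -1.   ] F [ 1.16 -0.06  0.16] w 0.517 q [-0.27  0.37  0.88  1.99 -0.35  0.94  1.16]
T [ 0.0017  0.0005 -0.1029] r [0.0006 0.0001 0.0004]
T [ 0.2462  0.2905 -0.1027] r [ 6.000e-04 -1.000e-04  4.717e-01]
T [ 0.2462  0.2905 -0.0277] r [ 6.000e-04 -1.000e-04  4.717e-01]
```

Call:
{"api": "carry_out", "payload": {"commands": [{"tx":0,"ty":0,"tz":-0.05,"rx":0,"ry":0,"rz":0,"jaw":0.3},{"tx":0,"ty":0,"tz":-0.103,"rx":0,"ry":0,"rz":0,"jaw":0.3},{"tx":0.035,"ty":0.042,"tz":-0.103,"rx":0,"ry":0,"rz":0.06,"jaw":0.3},{"tx":0.07,"ty":0.083,"tz":-0.103,"rx":0,"ry":0,"rz":0.14,"jaw":0.3},{"tx":0.105,"ty":0.125,"tz":-0.103,"rx":0,"ry":0,"rz":0.22,"jaw":0.3},{"tx":0.14,"ty":0.166,"tz":-0.103,"rx":0,"ry":0,"rz":0.3,"jaw":0.3},{"tx":0.175,"ty":0.207,"tz":-0.103,"rx":0,"ry":0,"rz":0.38,"jaw":0.3},{"tx":0.21,"ty":0.249,"tz":-0.103,"rx":0,"ry":0,"rz":0.44,"jaw":0.3},{"tx":0.246,"ty":0.29,"tz":-0.103,"rx":0,"ry":0,"rz":0.471,"jaw":0.3},{"tx":0.246,"ty":0.29,"tz":-0.103,"rx":0,"ry":0,"rz":0.471,"jaw":0.3},{"tx":0.246,"ty":0.29,"tz":-0.103,"rx":0,"ry":0,"rz":0.471,"jaw":0.3}]}}

```text
time: 5.2
position: [0.6325, 0.0604, 0.1189]
tool_rot: [-2.333, -2.104, 0.004]
ft_force: [0.1, -1.4, -3.1]
grip_width: 0.515
```

```bash
python3 - <<'E'
from h import *
x,y=J(34,-60)
plan([(x,y,.045,-6),(x,y,.035,-6)])
for n in('scene','wrist'):
  cv2.imwrite(f'pics/d_{n}.png',cv2.cvtColor(get_image(n),cv2.COLOR_RGB2BGR))
crop("pics/d_scene.png",200,145,335,280,4.4,"pics/d1.png")
E
```

```text
t 5.2 pos [0.6325 0.0604 0.1189] jaw -5.93 zax [-0.002 -0.002 -1.   ] F [ 0.13 -1.42 -3.11] w 0.515 q [-0.78  0.46  0.83  1.64 -0.36  1.21  0.03]
T [0.0012 0.0016 0.0739] r [-0.002   0.0019  0.0013]
T [0.0012 0.0016 0.0839] r [-0.002   0.0019  0.0013]
```

View pics/d_wrist.png

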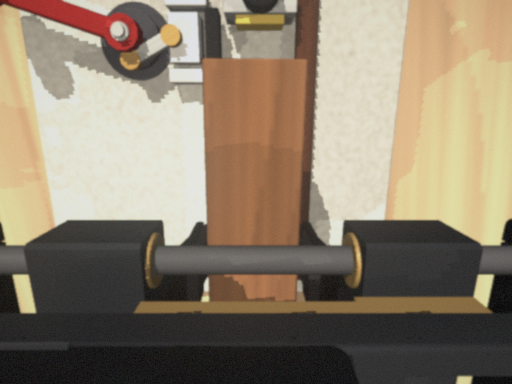

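View pics/d1.png

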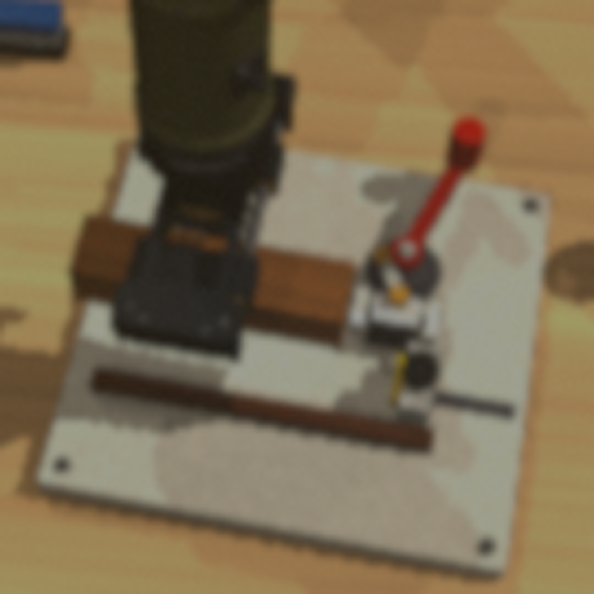

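```bash
python3 - <<'E'
from h import *
c=camera_info('wrist')
crop("pics/d_wrist.png",0,0,420,130,1.9,"pics/d2.png")
for l,p,z in[('fence in',(299,20),.03),('fence out',(318,20),.03),('fence out',(312,150),.03),('shoe',(220,30),.04),('pivot',(121,31),.055),('plateR',(284,20),.042),('plateL',(236,20),.042),('bat far L',(204,59),.142),('bat far R',(306,59),.142),('batL',(208,240),.142),('batR',(300,240),.142)]:
    w=ray('wrist',p,z,c);print(l,w.round(4),iJ(w).round(1))
E
```

```text
fence in [0.6799 0.1914 0.03  ] [66.  74.2]
fence out [0.6938 0.1899 0.03  ] [79.9 74.2]
fence out [0.6838 0.0955 0.03  ] [ 79.9 -20.8]
shoe [0.622  0.1884 0.04  ] [ 8.7 65.2]
pivot [0.5573 0.191  0.055 ] [-55.9  61. ]
plateR [0.6675 0.1895 0.042 ] [53.9 71. ]
plateL [0.6341 0.193  0.042 ] [20.3 71. ]
bat far L [0.6211 0.1523 0.142 ] [11.6 29.2]
bat far R [0.6637 0.1477 0.142 ] [54.4 29.1]
batL [0.6112 0.0715 0.142 ] [ 10.3 -52.3]
batR [0.6556 0.0667 0.142 ] [ 54.9 -52.3]
```

View pics/d2.png

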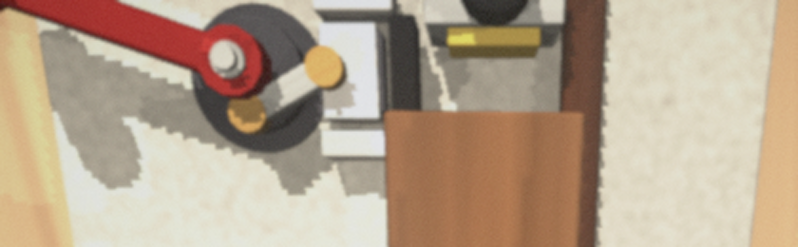

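The wrist view shows the shoe face at (220,30), the fence's inner edge at about (299,20), and the plate at (236–284,20). Relative to the held batten, the bed centre is about 5 mm further in jig +x than I planned. I'll shift and lower.

Call:
{"api": "carry_out", "payload": {"commands": [{"tx":0.001,"ty":0.005,"tz":0.03,"rx":0,"ry":0,"rz":0,"jaw":0.3},{"tx":0.001,"ty":0.005,"tz":0.06,"rx":0,"ry":0,"rz":0,"jaw":0.3},{"tx":0.001,"ty":0.005,"tz":0.075,"rx":0,"ry":0,"rz":0,"jaw":0.3},{"tx":0.001,"ty":0.005,"tz":0.08,"rx":0,"ry":0,"rz":0,"jaw":0.3},{"tx":0.001,"ty":0.005,"tz":0.081,"rx":0,"ry":0,"rz":0,"jaw":0.3},{"tx":0.001,"ty":0.005,"tz":0.081,"rx":0,"ry":0,"rz":0,"jaw":0.3}]}}

```text
time: 6.05
position: [0.6393, 0.0613, 0.0401]
tool_rot: [2.333, 2.102, 0.003]
ft_force: [-0.6, 0.4, -3.5]
grip_width: 0.515
```

```bash
sed -i 's/JC=np.array(\[.6065/JC=np.array([.6095/' h.py; python3 - <<'E'
from h import *
plan([])
print(iJ(ctrl.get_state()['position']))
cv2.imwrite(f'pics/e_wrist.png',cv2.cvtColor(get_image('wrist'),cv2.COLOR_RGB2BGR))
E
```

```text
t 6.05 pos [0.6393 0.0613 0.0401] jaw -5.96 zax [ 0.002  0.    -1.   ] F [-0.64  0.36 -3.48] w 0.515 q [-0.73  0.56  0.78  1.69 -0.44  1.08  0.08]
[ 36.22238605 -59.70937784]
```

View pics/e_wrist.png

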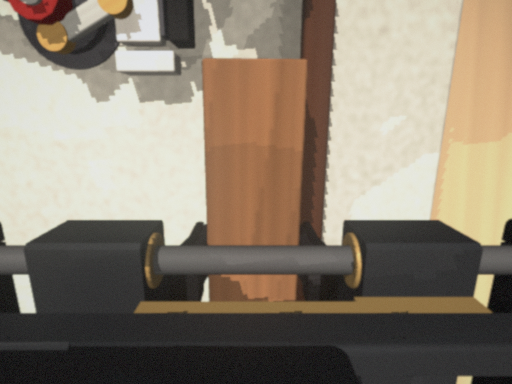

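Call:
{"api": "carry_out", "payload": {"commands": [{"tx":0,"ty":0,"tz":0.002,"rx":0,"ry":0,"rz":0,"jaw":0.3},{"tx":0,"ty":0,"tz":0.0035,"rx":0,"ry":0,"rz":0,"jaw":0.3},{"tx":0,"ty":0,"tz":0.0045,"rx":0,"ry":0,"rz":0,"jaw":0.3},{"tx":0,"ty":0,"tz":0.005,"rx":0,"ry":0,"rz":0,"jaw":0.3},{"tx":0,"ty":0,"tz":0.005,"rx":0,"ry":0,"rz":0,"jaw":0.3}]}}

```text
time: 6.72
position: [0.6385, 0.0615, 0.0352]
tool_rot: [-2.333, -2.103, -0.001]
ft_force: [-4.2, -0.2, 5.6]
grip_width: 0.518
```

Call:
{"api": "carry_out", "payload": {"commands": [{"tx":0,"ty":0,"tz":-0.001,"rx":0,"ry":0,"rz":0,"jaw":0.3},{"tx":0,"ty":0,"tz":-0.001,"rx":0,"ry":0,"rz":0,"jaw":0.3},{"tx":0,"ty":0,"tz":-0.001,"rx":0,"ry":0,"rz":0,"jaw":0.3}], "grip_force": 8}}

```text
time: 7.1
position: [0.6386, 0.0614, 0.0352]
tool_rot: [2.334, 2.103, 0.001]
ft_force: [-1.6, 1.0, 1.6]
grip_width: 0.518
```

```bash
python3 - <<'E'
from h import *
plan([])
c=camera_info('wrist')
cv2.imwrite(f'pics/f_wrist.png',cv2.cvtColor(get_image('wrist'),cv2.COLOR_RGB2BGR))
crop("pics/f_wrist.png",100,0,420,220,2.4,"pics/f1.png")
for l,p,z in[('fence in',(303,60),.03),('batR',(304,60),.058)]:
    w=ray('wrist',p,z,c);print(l,w.round(4),iJ(w).round(1))
E
```

```text
t 7.1 pos [0.6386 0.0614 0.0352] jaw -5.95 zax [ 0.  0. -1.] F [-1.61  0.97  1.6 ] w 0.518 q [-0.73  0.56  0.78  1.69 -0.44  1.07  0.08]
fence in [0.6728 0.1541 0.03  ] [59.8 36.1]
batR [0.6685 0.1499 0.058 ] [56.  31.5]
```

View pics/f1.png

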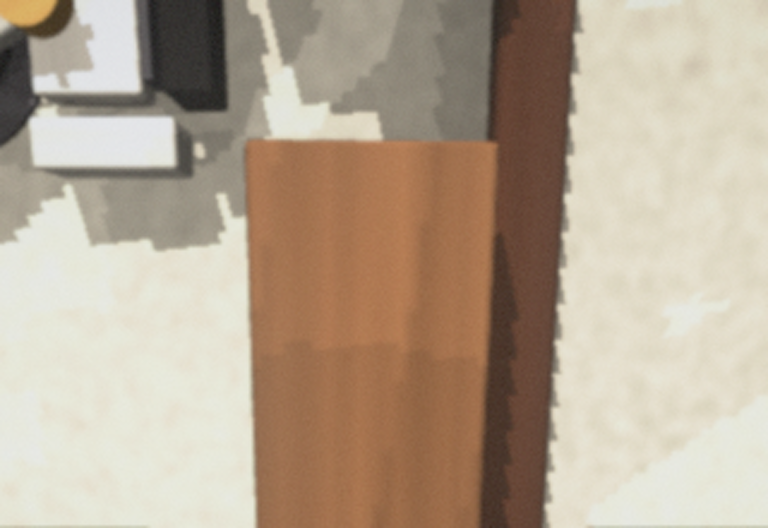

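Call:
{"api": "carry_out", "payload": {"commands": [{"tx":0.006,"ty":0,"tz":0,"rx":0,"ry":0,"rz":0,"jaw":0.3},{"tx":0.014,"ty":0,"tz":0,"rx":0,"ry":0,"rz":0,"jaw":0.3},{"tx":0.022,"ty":0,"tz":0,"rx":0,"ry":0,"rz":0,"jaw":0.3},{"tx":0.03,"ty":0,"tz":0,"rx":0,"ry":0,"rz":0,"jaw":0.3},{"tx":0.034,"ty":0,"tz":0,"rx":0,"ry":0,"rz":0,"jaw":0.3},{"tx":0.034,"ty":0,"tz":0,"rx":0,"ry":0,"rz":0,"jaw":0.3}]}}

```text
time: 7.9
position: [0.6423, 0.0962, 0.0352]
tool_rot: [-2.333, -2.104, -0.002]
ft_force: [-0.2, -0.7, 1.8]
grip_width: 0.517
```

```bash
python3 - <<'E'
from h import *
plan([]);print(iJ(ctrl.get_state()['position']))
cv2.imwrite(f'pics/g_wrist.png',cv2.cvtColor(get_image('wrist'),cv2.COLOR_RGB2BGR))
crop("pics/g_wrist.png",100,0,420,220,2.4,"pics/g1.png")
E
```

```text
t 7.9 pos [0.6423 0.0962 0.0352] jaw -5.91 zax [ 0.001  0.001 -1.   ] F [-0.2  -0.71  1.78] w 0.517 q [-0.77  0.57  0.77  1.67 -0.44  1.08  0.03]
[ 35.6033894 -24.6652868]
```

View pics/g1.png

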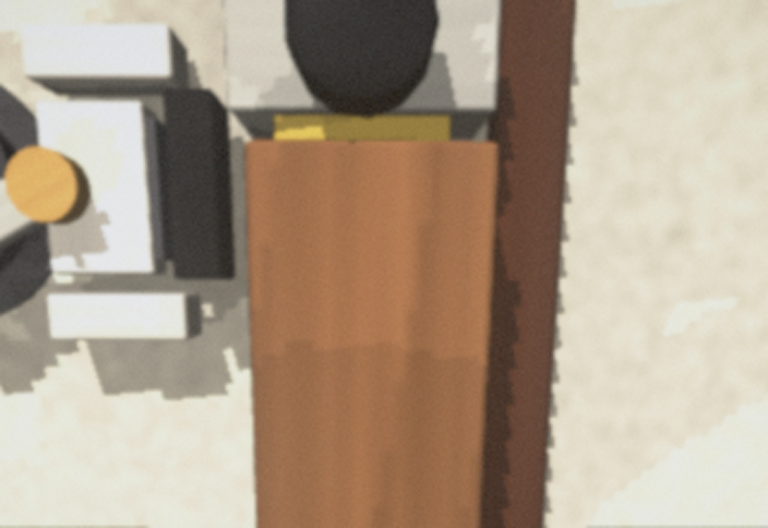

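Call:
{"api": "carry_out", "payload": {"commands": [{"tx":0,"ty":0.001,"tz":0,"rx":0,"ry":0,"rz":0,"jaw":0.3},{"tx":0,"ty":0.002,"tz":0,"rx":0,"ry":0,"rz":0,"jaw":0.3},{"tx":0,"ty":0.003,"tz":0,"rx":0,"ry":0,"rz":0,"jaw":0.3},{"tx":0,"ty":0.003,"tz":0,"rx":0,"ry":0,"rz":0,"jaw":0.3}]}}

```text
time: 8.45
position: [0.6426, 0.0962, 0.035]
tool_rot: [-2.329, -2.1, 0.004]
ft_force: [-6.4, 0.1, 8.4]
grip_width: 0.517
```

Call:
{"api": "carry_out", "payload": {"commands": [{"tx":0,"ty":0.0005,"tz":0,"rx":0,"ry":0,"rz":0,"jaw":0.3},{"tx":0,"ty":0.001,"tz":0,"rx":0,"ry":0,"rz":0,"jaw":0.3},{"tx":0,"ty":0.001,"tz":0,"rx":0,"ry":0,"rz":0,"jaw":0.3}]}}

```text
time: 8.82
position: [0.6435, 0.0961, 0.035]
tool_rot: [-2.329, -2.1, 0.004]
ft_force: [-7.8, 0.9, 8.4]
grip_width: 0.513
```

Call:
{"api": "carry_out", "payload": {"commands": [{"tx":0,"ty":0,"tz":-0.001,"rx":0,"ry":0,"rz":0,"jaw":0.3},{"tx":0,"ty":0,"tz":-0.0015,"rx":0,"ry":0,"rz":0,"jaw":0.3},{"tx":0,"ty":0,"tz":-0.0015,"rx":0,"ry":0,"rz":0,"jaw":0.3}]}}

```text
time: 9.2
position: [0.6454, 0.0951, 0.0357]
tool_rot: [-2.333, -2.103, 0.001]
ft_force: [-0.3, -0.0, -3.7]
grip_width: 0.517
```

```bash
python3 - <<'E'
from h import *
plan([]);print(iJ(ctrl.get_state()['position']))
c=camera_info('wrist')
cv2.imwrite(f'pics/h_wrist.png',cv2.cvtColor(get_image('wrist'),cv2.COLOR_RGB2BGR))
crop("pics/h_wrist.png",100,0,420,220,2.4,"pics/h1.png")
for x in (58.5,62.5,66.5):
  for y in (75,20):
    print(x,y,((proj('wrist',[*J(x,y),.03],c)-[100,0])*2.4).round())
E
```

```text
t 9.2 pos [0.6454 0.0951 0.0357] jaw -5.94 zax [-0.001  0.    -1.   ] F [-0.28 -0.03 -3.73] w 0.517 q [-0.77  0.58  0.77  1.66 -0.45  1.08  0.03]
[ 38.83539623 -25.50451088]
58.5 75 [466. 120.]
58.5 20 [458. 383.]
62.5 75 [485. 120.]
62.5 20 [475. 383.]
66.5 75 [504. 120.]
66.5 20 [493. 383.]
```

View pics/h1.png

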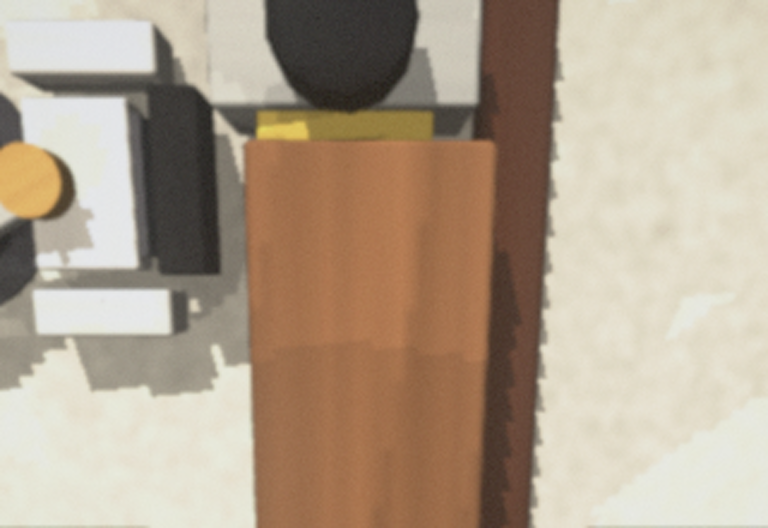

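Call:
{"api": "carry_out", "payload": {"commands": [{"tx":0,"ty":0.001,"tz":0,"rx":0,"ry":0,"rz":0,"jaw":0.3},{"tx":0,"ty":0.0015,"tz":0,"rx":0,"ry":0,"rz":0,"jaw":0.3},{"tx":0,"ty":0.0015,"tz":0,"rx":0,"ry":0,"rz":0,"jaw":0.3}]}}

```text
time: 9.62
position: [0.6459, 0.0948, 0.0359]
tool_rot: [-2.332, -2.101, 0.004]
ft_force: [-5.7, 0.4, -2.0]
grip_width: 0.516
```

Call:
{"api": "carry_out", "payload": {"commands": [{"tx":0,"ty":-0.001,"tz":0.0005,"rx":0,"ry":0,"rz":0,"jaw":0.3},{"tx":0.002,"ty":-0.001,"tz":0.0007,"rx":0,"ry":0,"rz":0,"jaw":0.3},{"tx":0.004,"ty":-0.001,"tz":0.0007,"rx":0,"ry":0,"rz":0,"jaw":0.3},{"tx":0.005,"ty":-0.001,"tz":0.0007,"rx":0,"ry":0,"rz":0,"jaw":0.3},{"tx":0.005,"ty":-0.001,"tz":0.0007,"rx":0,"ry":0,"rz":0,"jaw":0.3}]}}

```text
time: 10.25
position: [0.6463, 0.0985, 0.0354]
tool_rot: [2.335, 2.102, -0.003]
ft_force: [-5.5, -2.8, -2.5]
grip_width: 0.517
```

```bash
python3 - <<'E'
from h import *
plan([]);print(iJ(ctrl.get_state()['position']))
cv2.imwrite(f'pics/i_wrist.png',cv2.cvtColor(get_image('wrist'),cv2.COLOR_RGB2BGR))
crop("pics/i_wrist.png",160,0,330,120,4,"pics/i1.png")
E
```

```text
t 10.25 pos [0.6463 0.0985 0.0354] jaw -6.0 zax [-0.001 -0.002 -1.   ] F [-5.51 -2.83 -2.52] w 0.517 q [-0.77  0.58  0.77  1.66 -0.45  1.09  0.02]
[ 39.32588713 -22.03808617]
```

View pics/i1.png

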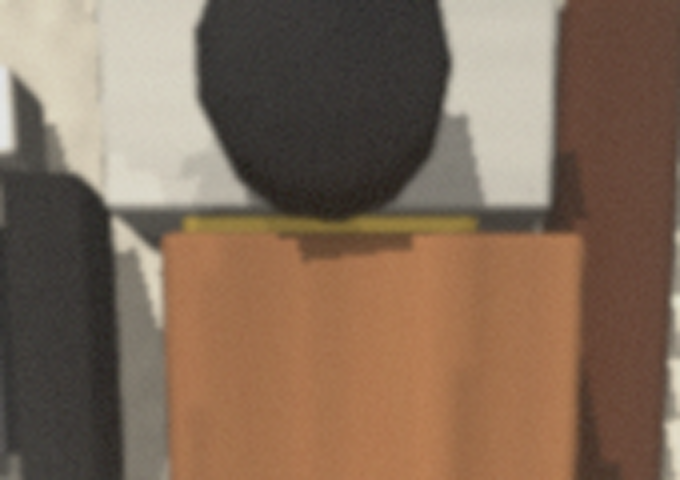

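Call:
{"api": "carry_out", "payload": {"commands": [{"tx":0.001,"ty":-0.001,"tz":0,"rx":0,"ry":0,"rz":0,"jaw":0.3},{"tx":0.002,"ty":-0.001,"tz":0,"rx":0,"ry":0,"rz":0,"jaw":0.3},{"tx":0.002,"ty":-0.001,"tz":0,"rx":0,"ry":0,"rz":0,"jaw":0.3}]}}

```text
time: 10.68
position: [0.6467, 0.1022, 0.0359]
tool_rot: [2.333, 2.103, 0.002]
ft_force: [-1.4, -0.1, -3.1]
grip_width: 0.517
```

Call:
{"api": "carry_out", "payload": {"commands": [{"tx":0.001,"ty":0,"tz":0,"rx":0,"ry":0,"rz":0,"jaw":0.3},{"tx":0.002,"ty":0,"tz":0,"rx":0,"ry":0,"rz":0,"jaw":0.3},{"tx":0.002,"ty":0,"tz":0,"rx":0,"ry":0,"rz":0,"jaw":0.3}]}}

```text
time: 11.05
position: [0.6466, 0.1022, 0.036]
tool_rot: [2.333, 2.101, -0.001]
ft_force: [-1.4, -5.1, -3.4]
grip_width: 0.518
```

```bash
python3 - <<'E'
from h import *
plan([]);print(iJ(ctrl.get_state()['position']))
cv2.imwrite(f'pics/j_wrist.png',cv2.cvtColor(get_image('wrist'),cv2.COLOR_RGB2BGR))
crop("pics/j_wrist.png",160,0,330,120,4,"pics/j1.png")
E
```

```text
t 11.05 pos [0.6466 0.1022 0.036 ] jaw -6.0 zax [ 0.001 -0.002 -1.   ] F [-1.36 -5.14 -3.39] w 0.518 q [-0.77  0.58  0.77  1.66 -0.45  1.08  0.02]
[ 39.27589128 -18.24562543]
```

View pics/j1.png

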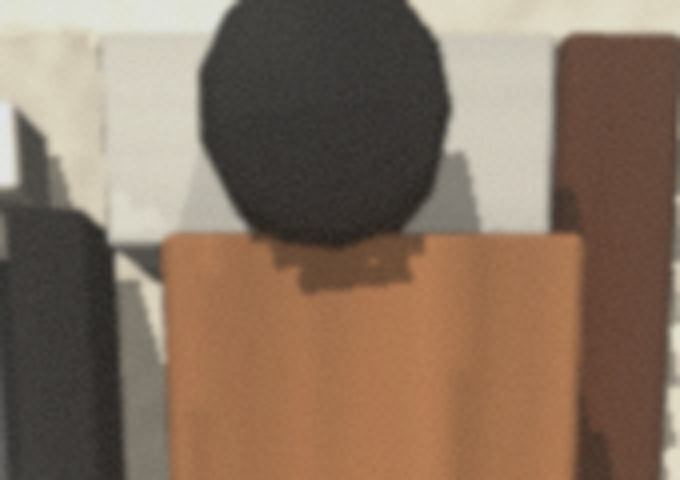

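Call:
{"api": "carry_out", "payload": {"commands": [{"tx":-0.001,"ty":0,"tz":0.0005,"rx":0,"ry":0,"rz":0,"jaw":0.3},{"tx":-0.001,"ty":0,"tz":0.001,"rx":0,"ry":0,"rz":0,"jaw":0.3},{"tx":0,"ty":0,"tz":0.001,"rx":0,"ry":0,"rz":0,"jaw":0.3},{"tx":0,"ty":0,"tz":0.001,"rx":0,"ry":0,"rz":0,"jaw":0.3}]}}

```text
time: 11.6
position: [0.6467, 0.1022, 0.0354]
tool_rot: [2.334, 2.101, -0.001]
ft_force: [-3.0, -6.4, 0.1]
grip_width: 0.52
```

Call:
{"api": "carry_out", "payload": {"commands": [{"tx":0.001,"ty":-0.001,"tz":-0.0005,"rx":0,"ry":0,"rz":0,"jaw":0.3},{"tx":0.001,"ty":-0.001,"tz":-0.0005,"rx":0,"ry":0,"rz":0,"jaw":0.3}]}}

```text
time: 11.85
position: [0.6466, 0.1023, 0.0357]
tool_rot: [2.333, 2.098, -0.0]
ft_force: [-0.4, -6.9, -3.0]
grip_width: 0.519
```

Call:
{"api": "carry_out", "payload": {"commands": [{"tx":0,"ty":0,"tz":0.0006,"rx":0,"ry":0,"rz":0,"jaw":0.3},{"tx":0,"ty":0,"tz":0.0006,"rx":0,"ry":0,"rz":0,"jaw":0.75},{"tx":0,"ty":0,"tz":0,"rx":0,"ry":0,"rz":0,"jaw":0.75},{"tx":0,"ty":0,"tz":0,"rx":0,"ry":0,"rz":0,"jaw":0.75},{"tx":-0.001,"ty":0.001,"tz":-0.03,"rx":0,"ry":0,"rz":0,"jaw":0.75},{"tx":-0.001,"ty":0.001,"tz":-0.08,"rx":0,"ry":0,"rz":0,"jaw":0.5},{"tx":-0.001,"ty":0.001,"tz":-0.13,"rx":0,"ry":0,"rz":0,"jaw":0},{"tx":-0.001,"ty":0.001,"tz":-0.13,"rx":0,"ry":0,"rz":0,"jaw":0}]}}

```text
time: 12.85
position: [0.6495, 0.1043, 0.1704]
tool_rot: [2.331, 2.101, 0.013]
ft_force: [0.7, 0.1, -0.8]
grip_width: 0.5
```

```bash
python3 - <<'E'
from h import *
plan([]);c=camera_info('wrist')
cv2.imwrite(f'pics/k_wrist.png',cv2.cvtColor(get_image('wrist'),cv2.COLOR_RGB2BGR))
cv2.imwrite(f'pics/k_scene.png',cv2.cvtColor(get_image('scene'),cv2.COLOR_RGB2BGR))
crop("pics/k_scene.png",200,145,335,280,4.4,"pics/k1.png")
print(c)
E
```

```text
t 12.85 pos [0.6495 0.1043 0.1704] jaw -5.93 zax [ 0.009  0.003 -1.   ] F [ 0.71  0.1  -0.76] w 0.5 q [-0.83  0.46  0.84  1.53 -0.35  1.3  -0.05]
{'intrinsics': array([[308.94458119,   0.        , 252.80771109],
       [  0.        , 308.94458119, 195.2946988 ],
       [  0.        ,   0.        ,   1.        ]]), 'R': array([[ 0.9946061 , -0.10337321,  0.00852554],
       [-0.10232615, -0.96443083,  0.24372635],
       [-0.01697248, -0.2432841 , -0.96980657]]), 't': array([-0.63578135,  0.1514594 ,  0.3757398 ])}
```

View pics/k_wrist.png

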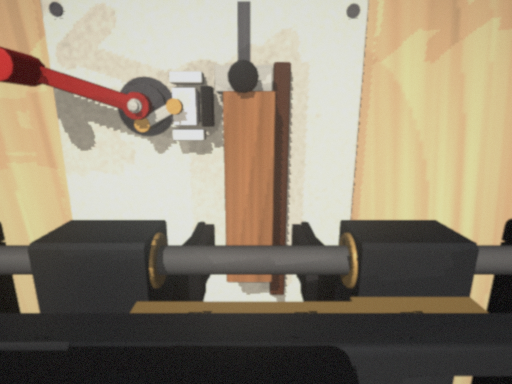

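View pics/k1.png

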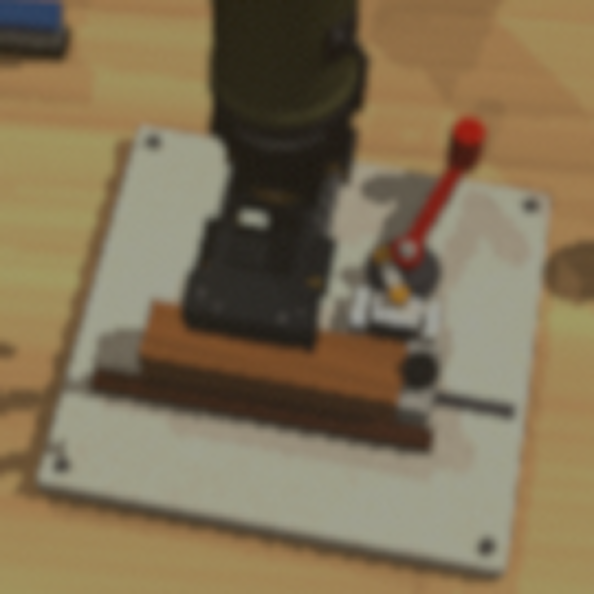

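```bash
cat >> h.py <<'E'
PV=J(-60,60)
def tip(th,off=.023,r=.095):
    f=np.radians(160)+JA+th
    p=PV+r*np.array([np.cos(f),np.sin(f)])-off*np.array([-np.sin(f),np.cos(f)])
    return p[0],p[1],np.degrees(f)-180
E
python3 - <<'E'
from h import *
c=camera_info('wrist')
for z in(.05,.06): print(iJ(ray('wrist',(135,104),z,c)))
print('knob R edge',iJ(ray('wrist',(20,67),.061,c)))
for n in('scene','side'):
  print(n,PV,proj(n,[*PV,.055]))
for p in [(.4666,.2301),(.4684,.227)]:
  d=np.array(p)-PV;print(np.hypot(*d),np.arctan2(d[1],d[0])-np.radians(160)-JA)
x,y,a=tip(-.2)
plan([(.52,.25,.17,-15),(x,y,.13,a),(x,y,.057,a)])
print(x,y,a)
E
```

```text
[-63.65377699  62.53797121]
[-60.00395383  62.15753213]
knob R edge [-149.6594962    90.58790225]
scene [0.55611888 0.19045798] [291.96455096 201.63634435]
side [0.55611888 0.19045798] [255.9864101  175.40684993]
0.09790361927180165 0.03718699755171341
0.09502589232283651 0.05934773797493122
t 12.95 pos [0.6466 0.1045 0.1657] jaw -5.92 zax [ 0.001  0.001 -1.   ] F [ 0.46  0.29 -0.43] w 0.402 q [-0.83  0.46  0.84  1.54 -0.35  1.3  -0.05]
T [ 0.1317 -0.1409 -0.0043] r [ 0.0007 -0.0014  0.1584]
T [ 0.1455 -0.1678  0.0357] r [ 4.000e-04 -1.500e-03  5.507e-01]
T [ 0.1454 -0.1678  0.1087] r [ 4.000e-04 -1.500e-03  5.507e-01]
0.49471891421953457 0.2665108907986996 -37.47521275149012
```

Call:
{"api": "carry_out", "payload": {"commands": [{"tx":0.04,"ty":-0.045,"tz":0,"rx":0,"ry":0,"rz":0.15,"jaw":0},{"tx":0.08,"ty":-0.09,"tz":0,"rx":0,"ry":0,"rz":0.3,"jaw":0},{"tx":0.115,"ty":-0.13,"tz":0.02,"rx":0,"ry":0,"rz":0.45,"jaw":0},{"tx":0.1455,"ty":-0.168,"tz":0.036,"rx":0,"ry":0,"rz":0.55,"jaw":0},{"tx":0.1455,"ty":-0.168,"tz":0.036,"rx":0,"ry":0,"rz":0.55,"jaw":0},{"tx":0.1455,"ty":-0.168,"tz":0.08,"rx":0,"ry":0,"rz":0.55,"jaw":0},{"tx":0.1455,"ty":-0.168,"tz":0.109,"rx":0,"ry":0,"rz":0.55,"jaw":0},{"tx":0.1455,"ty":-0.168,"tz":0.109,"rx":0,"ry":0,"rz":0.55,"jaw":0}]}}

```text
time: 13.95
position: [0.4928, 0.2637, 0.0537]
tool_rot: [2.816, 1.388, -0.009]
ft_force: [-0.5, 0.2, -0.4]
grip_width: 0.007
```

```bash
python3 - <<'E'
from h import *
plan([(*tip(t)[:2],.057,tip(t)[2]) for t in (-.1,-.05,0,.1,.2,.3,.4,.5)])
cv2.imwrite(f'pics/l_side.png',cv2.cvtColor(get_image('side'),cv2.COLOR_RGB2BGR))
crop("pics/l_side.png",190,110,350,250,4,"pics/l1.png")
E
```

```text
t 13.95 pos [0.4928 0.2637 0.0537] jaw -37.53 zax [-0.004 -0.004 -1.   ] F [-0.54  0.25 -0.41] w 0.007 q [-1.29  0.39  0.89  1.89 -0.35  1.04 -0.91]
T [-0.0062 -0.002  -0.0033] r [-0.0007  0.0059 -0.1009]
T [-0.0111 -0.0026 -0.0032] r [-0.0009  0.0059 -0.1509]
T [-0.016  -0.0029 -0.0032] r [-0.001   0.0059 -0.2009]
T [-0.0257 -0.0027 -0.0031] r [-0.0013  0.0059 -0.3009]
T [-0.0355 -0.0016 -0.0031] r [-0.0016  0.0058 -0.4009]
T [-0.045   0.0004 -0.003 ] r [-0.0019  0.0057 -0.5009]
T [-0.0543  0.0034 -0.003 ] r [-0.0022  0.0057 -0.6009]
T [-0.0632  0.0074 -0.0029] r [-0.0025  0.0056 -0.7009]
```

View pics/l1.png

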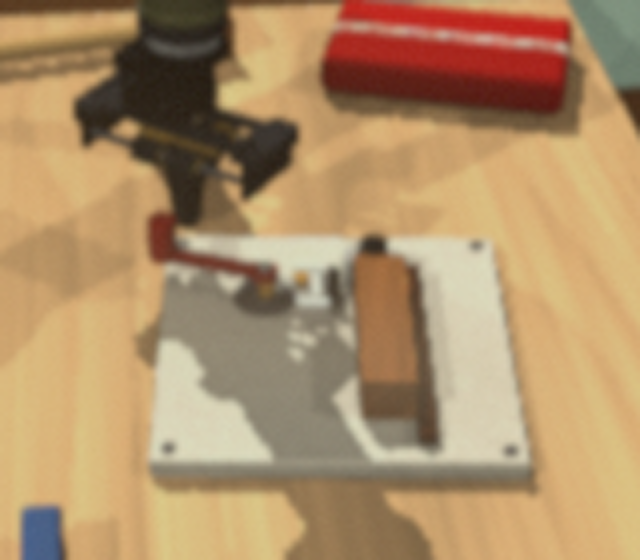

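The side view shows the batten lying along the fence at about (385,330). The closed fingers at (187,205) are just behind the red knob at (162,238), and the lever is still open. I'll start pushing gently.

Call:
{"api": "carry_out", "payload": {"commands": [{"tx":-0.006,"ty":-0.002,"tz":-0.002,"rx":0,"ry":0,"rz":-0.1,"jaw":0},{"tx":-0.011,"ty":-0.0026,"tz":-0.002,"rx":0,"ry":0,"rz":-0.15,"jaw":0},{"tx":-0.016,"ty":-0.003,"tz":-0.002,"rx":0,"ry":0,"rz":-0.2,"jaw":0},{"tx":-0.021,"ty":-0.003,"tz":-0.002,"rx":0,"ry":0,"rz":-0.25,"jaw":0},{"tx":-0.026,"ty":-0.0027,"tz":-0.002,"rx":0,"ry":0,"rz":-0.3,"jaw":0},{"tx":-0.031,"ty":-0.002,"tz":-0.002,"rx":0,"ry":0,"rz":-0.35,"jaw":0}]}}

```text
time: 14.75
position: [0.4751, 0.2432, 0.06]
tool_rot: [-2.53, -1.861, -0.005]
ft_force: [-1.1, 1.5, -0.5]
grip_width: 0.005
```

```bash
python3 - <<'E'
from h import *
plan([(*tip(t)[:2],.057,tip(t)[2]) for t in (.2,.25,.3,.35,.4,.45,.5,.55,.6)])
cv2.imwrite(f'pics/m_side.png',cv2.cvtColor(get_image('side'),cv2.COLOR_RGB2BGR))
crop("pics/m_side.png",190,110,350,250,4,"pics/m1.png")
E
```

```text
t 14.75 pos [0.4751 0.2432 0.06  ] jaw -17.34 zax [ 0.002  0.003 -1.   ] F [-1.06  1.53 -0.46] w 0.005 q [-1.27  0.29  0.85  1.95 -0.26  1.01 -0.6 ]
T [-0.0079 -0.003   0.003 ] r [ 0.0012 -0.0032 -0.0486]
T [-0.0127 -0.0038  0.003 ] r [ 0.0013 -0.0032 -0.0986]
T [-0.0176 -0.0043  0.003 ] r [ 0.0014 -0.0031 -0.1486]
T [-0.0224 -0.0046  0.003 ] r [ 0.0015 -0.0031 -0.1986]
T [-0.0273 -0.0047  0.0029] r [ 0.0015 -0.0031 -0.2486]
T [-0.0322 -0.0045  0.0029] r [ 0.0016 -0.003  -0.2986]
T [-0.0371 -0.0041  0.0029] r [ 0.0017 -0.003  -0.3486]
T [-0.0419 -0.0034  0.0029] r [ 0.0018 -0.0029 -0.3986]
T [-0.0467 -0.0025  0.0029] r [ 0.0019 -0.0029 -0.4486]
```

View pics/m1.png

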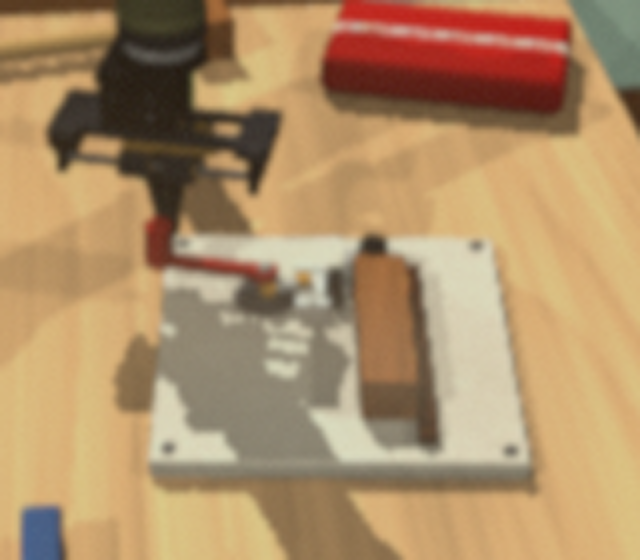

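The finger touches the knob at (158,240), the lever has begun to turn, and the force is about 1.8 N. I'll continue.

Call:
{"api": "carry_out", "payload": {"commands": [{"tx":-0.008,"ty":-0.003,"tz":0.003,"rx":0,"ry":0,"rz":-0.05,"jaw":0},{"tx":-0.0127,"ty":-0.0038,"tz":0.003,"rx":0,"ry":0,"rz":-0.1,"jaw":0},{"tx":-0.0176,"ty":-0.0043,"tz":0.003,"rx":0,"ry":0,"rz":-0.15,"jaw":0},{"tx":-0.0224,"ty":-0.0046,"tz":0.003,"rx":0,"ry":0,"rz":-0.2,"jaw":0},{"tx":-0.0273,"ty":-0.0047,"tz":0.003,"rx":0,"ry":0,"rz":-0.25,"jaw":0},{"tx":-0.0322,"ty":-0.0045,"tz":0.003,"rx":0,"ry":0,"rz":-0.3,"jaw":0},{"tx":-0.037,"ty":-0.004,"tz":0.003,"rx":0,"ry":0,"rz":-0.35,"jaw":0},{"tx":-0.042,"ty":-0.0034,"tz":0.003,"rx":0,"ry":0,"rz":-0.4,"jaw":0},{"tx":-0.0467,"ty":-0.0025,"tz":0.003,"rx":0,"ry":0,"rz":-0.45,"jaw":0}]}}

```text
time: 15.92
position: [0.459, 0.1991, 0.0567]
tool_rot: [2.053, 2.377, 0.005]
ft_force: [0.2, 2.0, -0.2]
grip_width: 0.006
```

```bash
python3 - <<'E'
from h import *
plan([(*tip(t)[:2],.057,tip(t)[2]) for t in np.arange(.65,1.11,.05)])
cv2.imwrite(f'pics/n_side.png',cv2.cvtColor(get_image('side'),cv2.COLOR_RGB2BGR))
crop("pics/n_side.png",190,110,350,250,4,"pics/n1.png")
E
```

```text
t 15.925 pos [0.459  0.1991 0.0567] jaw 8.38 zax [ 0.002  0.002 -1.   ] F [ 0.24  2.05 -0.17] w 0.006 q [-1.21  0.2   0.81  2.03 -0.17  0.98 -0.16]
T [-0.0044 -0.0012 -0.0003] r [ 0.0028 -0.0016 -0.0496]
T [-0.0092 -0.002  -0.0003] r [ 0.0028 -0.0016 -0.0996]
T [-0.0141 -0.0026 -0.0003] r [ 0.0028 -0.0015 -0.1496]
T [-0.019  -0.0029 -0.0003] r [ 0.0029 -0.0014 -0.1996]
T [-0.0239 -0.003  -0.0003] r [ 0.0029 -0.0014 -0.2496]
T [-0.0287 -0.0028 -0.0003] r [ 0.003  -0.0013 -0.2996]
T [-0.0336 -0.0024 -0.0003] r [ 0.003  -0.0012 -0.3496]
T [-0.0385 -0.0017 -0.0003] r [ 0.003  -0.0011 -0.3996]
T [-0.0433 -0.0008 -0.0003] r [ 0.0031 -0.0011 -0.4496]
T [-0.048   0.0004 -0.0003] r [ 0.0031 -0.001  -0.4996]
```

View pics/n1.png

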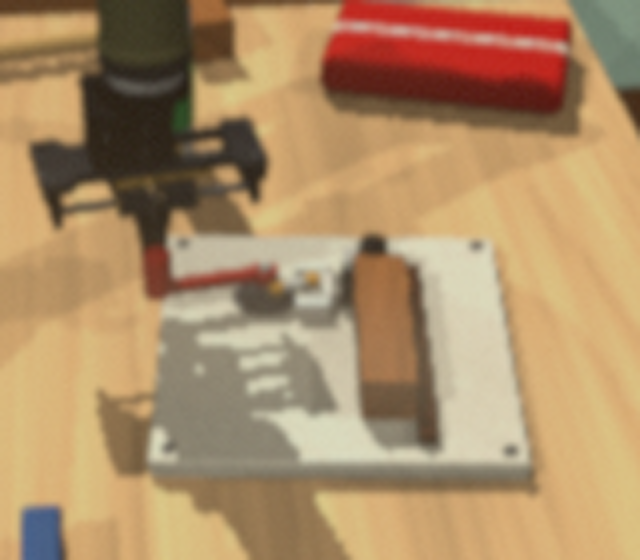

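The lever is following at about 0.6 rad, with the knob at (157,270) and a force of about 2 N. I'll continue towards 1.1.

Call:
{"api": "carry_out", "payload": {"commands": [{"tx":-0.005,"ty":-0.001,"tz":0,"rx":0,"ry":0,"rz":-0.05,"jaw":0},{"tx":-0.0092,"ty":-0.002,"tz":0,"rx":0,"ry":0,"rz":-0.1,"jaw":0},{"tx":-0.014,"ty":-0.0026,"tz":0,"rx":0,"ry":0,"rz":-0.15,"jaw":0},{"tx":-0.019,"ty":-0.003,"tz":0,"rx":0,"ry":0,"rz":-0.2,"jaw":0},{"tx":-0.024,"ty":-0.003,"tz":0,"rx":0,"ry":0,"rz":-0.25,"jaw":0},{"tx":-0.0287,"ty":-0.0028,"tz":0,"rx":0,"ry":0,"rz":-0.3,"jaw":0},{"tx":-0.0336,"ty":-0.0024,"tz":0,"rx":0,"ry":0,"rz":-0.35,"jaw":0},{"tx":-0.0385,"ty":-0.0017,"tz":0,"rx":0,"ry":0,"rz":-0.4,"jaw":0}]}}

```text
time: 16.98
position: [0.4619, 0.163, 0.0565]
tool_rot: [-1.538, -2.738, -0.007]
ft_force: [-2.2, 6.3, 0.1]
grip_width: 0.005
```

```bash
python3 - <<'E'
from h import *
plan([(*tip(t)[:2],.057,tip(t)[2]) for t in np.arange(1.0,1.36,.05)])
cv2.imwrite(f'pics/o_wrist.png',cv2.cvtColor(get_image('wrist'),cv2.COLOR_RGB2BGR))
E
```

```text
t 16.975 pos [0.4619 0.163  0.0565] jaw 31.34 zax [ 0.001  0.004 -1.   ] F [-2.23  6.31  0.08] w 0.005 q [-1.12  0.16  0.79  2.05 -0.14  0.97  0.29]
T [-0.0024 -0.0003 -0.0005] r [ 0.0031 -0.0033  0.001 ]
T [-0.0072 -0.0013 -0.0005] r [ 0.0032 -0.0033 -0.049 ]
T [-0.012  -0.0021 -0.0006] r [ 0.0033 -0.0032 -0.099 ]
T [-0.0169 -0.0026 -0.0006] r [ 0.0034 -0.0031 -0.149 ]
T [-0.0218 -0.003  -0.0006] r [ 0.0034 -0.003  -0.199 ]
T [-0.0267 -0.003  -0.0006] r [ 0.0035 -0.0029 -0.249 ]
T [-0.0315 -0.0028 -0.0006] r [ 0.0036 -0.0029 -0.299 ]
T [-0.0364 -0.0024 -0.0006] r [ 0.0037 -0.0028 -0.349 ]
```

View pics/o_wrist.png

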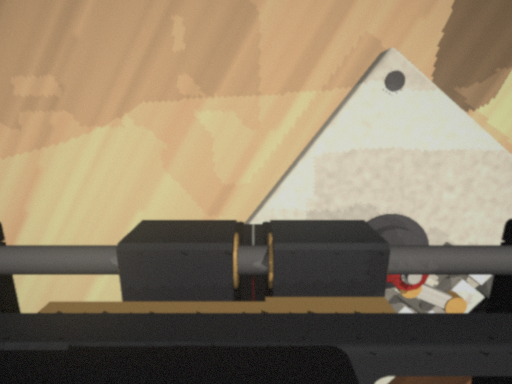

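Call:
{"api": "carry_out", "payload": {"commands": [{"tx":-0.005,"ty":-0.001,"tz":0,"rx":0,"ry":0,"rz":-0.05,"jaw":0},{"tx":-0.0096,"ty":-0.0018,"tz":0,"rx":0,"ry":0,"rz":-0.1,"jaw":0},{"tx":-0.0145,"ty":-0.0023,"tz":0,"rx":0,"ry":0,"rz":-0.15,"jaw":0},{"tx":-0.0194,"ty":-0.0027,"tz":0,"rx":0,"ry":0,"rz":-0.2,"jaw":0},{"tx":-0.0243,"ty":-0.0027,"tz":0,"rx":0,"ry":0,"rz":-0.25,"jaw":0},{"tx":-0.029,"ty":-0.0025,"tz":0,"rx":0,"ry":0,"rz":-0.3,"jaw":0}]}}

```text
time: 17.77
position: [0.4745, 0.1364, 0.0564]
tool_rot: [-1.112, -2.937, -0.005]
ft_force: [-2.9, 4.5, 1.3]
grip_width: 0.005
```

```bash
python3 - <<'E'
from h import *
plan([(*tip(t)[:2],.057,tip(t)[2]) for t in np.arange(1.3,1.76,.05)])
cv2.imwrite(f'pics/p_side.png',cv2.cvtColor(get_image('side'),cv2.COLOR_RGB2BGR))
crop("pics/p_side.png",190,110,350,250,4,"pics/p1.png")
E
```

```text
t 17.775 pos [0.4745 0.1364 0.0564] jaw 48.53 zax [-0.     0.004 -1.   ] F [-2.91  4.53  1.3 ] w 0.005 q [-1.04  0.17  0.77  2.04 -0.15  0.98  0.65]
T [-0.0023 -0.0004 -0.0006] r [ 0.0026 -0.0025  0.0011]
T [-0.0071 -0.0015 -0.0006] r [ 0.0026 -0.0025 -0.0489]
T [-0.0119 -0.0023 -0.0007] r [ 0.0027 -0.0024 -0.0989]
T [-0.0168 -0.0028 -0.0007] r [ 0.0028 -0.0023 -0.1489]
T [-0.0216 -0.0031 -0.0007] r [ 0.0028 -0.0023 -0.1989]
T [-0.0265 -0.0032 -0.0007] r [ 0.0029 -0.0022 -0.2489]
T [-0.0314 -0.003  -0.0007] r [ 0.0029 -0.0021 -0.2989]
T [-0.0363 -0.0026 -0.0007] r [ 0.003  -0.0021 -0.3489]
T [-0.0411 -0.0019 -0.0007] r [ 0.003  -0.002  -0.3989]
T [-0.0459 -0.001  -0.0007] r [ 0.0031 -0.0019 -0.4489]
```

View pics/p1.png

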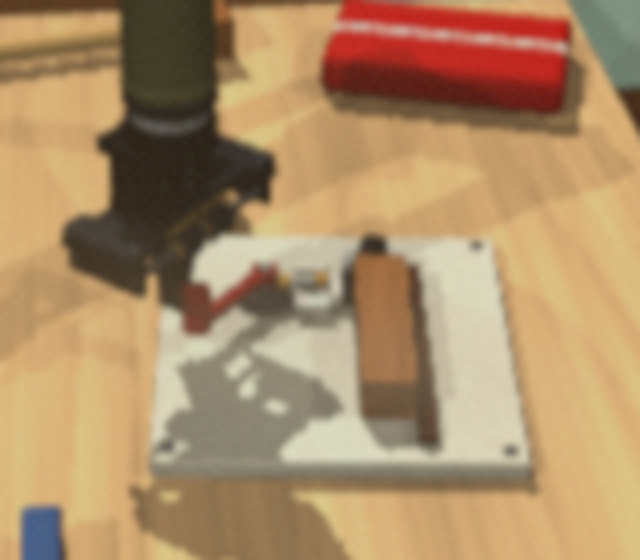

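Lever at about 1.28 with 5.5 N. Next I'll push past centre, to about 1.65.

Call:
{"api": "carry_out", "payload": {"commands": [{"tx":-0.005,"ty":-0.001,"tz":0,"rx":0,"ry":0,"rz":-0.05,"jaw":0},{"tx":-0.0096,"ty":-0.0019,"tz":0,"rx":0,"ry":0,"rz":-0.1,"jaw":0},{"tx":-0.0145,"ty":-0.0024,"tz":0,"rx":0,"ry":0,"rz":-0.15,"jaw":0},{"tx":-0.0194,"ty":-0.0027,"tz":0,"rx":0,"ry":0,"rz":-0.2,"jaw":0},{"tx":-0.0243,"ty":-0.0028,"tz":0,"rx":0,"ry":0,"rz":-0.25,"jaw":0},{"tx":-0.029,"ty":-0.0026,"tz":0,"rx":0,"ry":0,"rz":-0.3,"jaw":0},{"tx":-0.034,"ty":-0.0022,"tz":0,"rx":0,"ry":0,"rz":-0.35,"jaw":0},{"tx":-0.034,"ty":-0.0022,"tz":0,"rx":0,"ry":0,"rz":-0.35,"jaw":0}]}}

```text
time: 18.82
position: [0.4995, 0.1094, 0.0561]
tool_rot: [0.59, 3.084, 0.0]
ft_force: [0.4, 0.0, 0.5]
grip_width: 0.001
```

```bash
python3 - <<'E'
from h import *
plan([])
cv2.imwrite(f'pics/q_side.png',cv2.cvtColor(get_image('side'),cv2.COLOR_RGB2BGR))
crop("pics/q_side.png",190,110,350,250,4,"pics/q1.png")
E
```

```text
t 18.825 pos [0.4995 0.1094 0.0561] jaw 68.35 zax [ 0.002 -0.    -1.   ] F [0.35 0.03 0.49] w 0.001 q [-0.94  0.22  0.74  2.   -0.17  0.98  1.08]
```

View pics/q1.png

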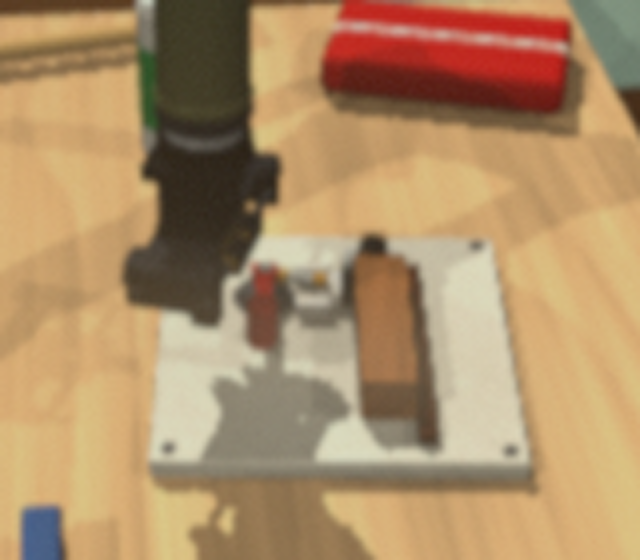

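The lever has snapped shut: the knob is now at (263,330), pointing along jig -y, and the contact force is zero. I'll back off, lift and check.

Call:
{"api": "carry_out", "payload": {"commands": [{"tx":0.01,"ty":0,"tz":-0.02,"rx":0,"ry":0,"rz":0,"jaw":0},{"tx":0.015,"ty":0,"tz":-0.07,"rx":0,"ry":0,"rz":0,"jaw":0},{"tx":0.02,"ty":0,"tz":-0.12,"rx":0,"ry":0,"rz":0,"jaw":0},{"tx":0.03,"ty":-0.03,"tz":-0.17,"rx":0,"ry":0,"rz":-0.1,"jaw":0},{"tx":0.03,"ty":-0.06,"tz":-0.2,"rx":0,"ry":0,"rz":0,"jaw":0},{"tx":0.03,"ty":-0.06,"tz":-0.2,"rx":0,"ry":0,"rz":0,"jaw":0},{"tx":0.03,"ty":-0.06,"tz":-0.2,"rx":0,"ry":0,"rz":0,"jaw":0}]}}

```text
time: 19.75
position: [0.4482, 0.0658, 0.2548]
tool_rot: [-0.585, -3.086, -0.001]
ft_force: [0.7, 0.2, 0.5]
grip_width: 0.006
```

```bash
python3 - <<'E'
from h import *
plan([])
for n in ('scene','side','wrist'):
  cv2.imwrite(f'pics/r_{n}.png',cv2.cvtColor(get_image(n),cv2.COLOR_RGB2BGR))
crop("pics/r_side.png",190,150,350,270,4.5,"pics/r1.png")
crop("pics/r_scene.png",180,145,335,280,4.4,"pics/r2.png")
E
```

```text
t 19.75 pos [0.4482 0.0658 0.2548] jaw 68.55 zax [-0.     0.001 -1.   ] F [0.75 0.21 0.52] w 0.006 q [-1.02 -0.2   0.72  1.88  0.13  1.41  0.87]
```

View pics/r1.png

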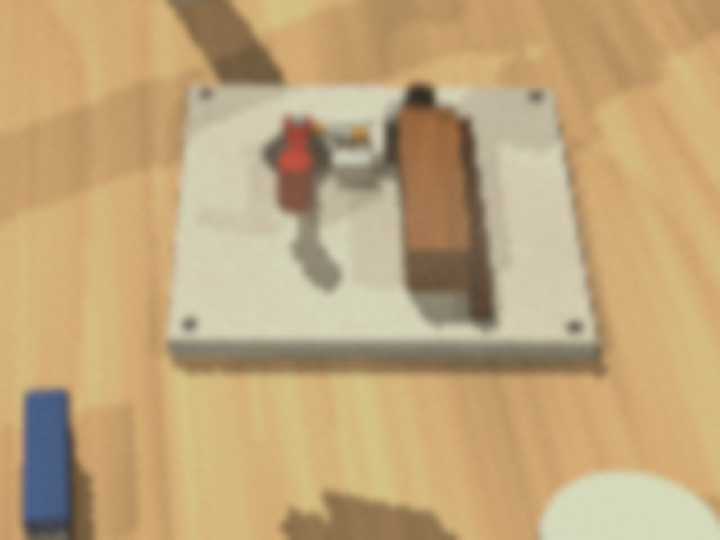

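View pics/r2.png

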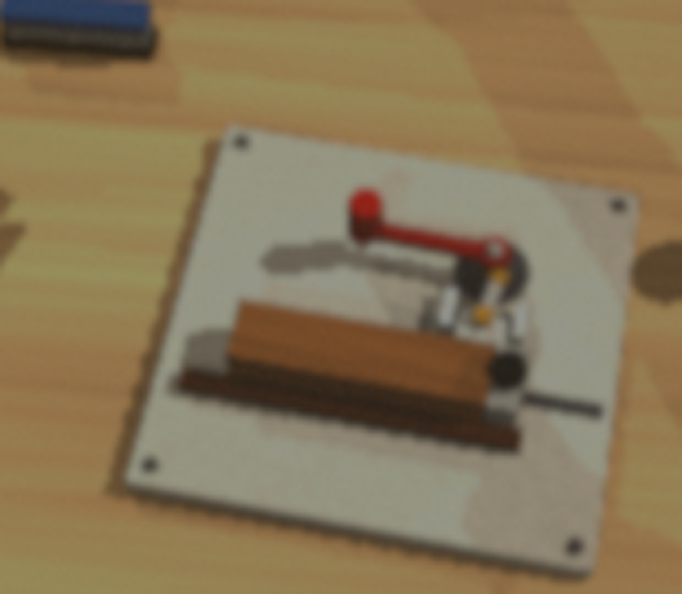

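View pics/r_wrist.png

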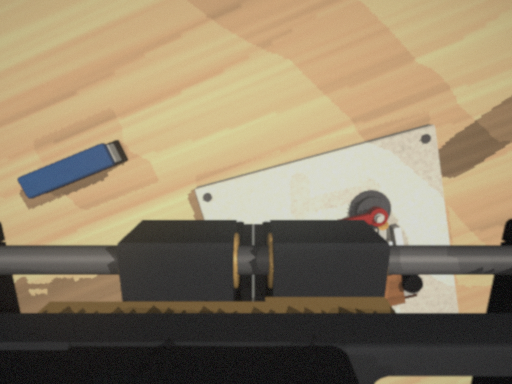

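The lever is closed and the batten is in place. I'll take one more wrist look at the stop from the earlier viewpoint.

```bash
python3 - <<'E'
from h import *
p=(np.array([367,204])+.5)/4.4-.5+[180,145]
k=ray('scene',p,.082);d=k[:2]-PV;print(k,np.hypot(*d),(np.arctan2(d[1],d[0])-np.radians(160)-JA)%(2*np.pi))
plan([(.6466,.1045,.17,-6),(.6466,.1045,.25,-6)])
E
```

```text
[0.54241186 0.09802249 0.082     ] 0.09344625355681378 1.8776475505582368
t 19.9 pos [0.448  0.0659 0.254 ] jaw 68.6 zax [-0.002 -0.002 -1.   ] F [0.1  0.09 0.08] w 0.003 q [-1.02 -0.19  0.72  1.88  0.13  1.41  0.87]
T [-0.1709  0.1086  0.0836] r [-2.700e-03  5.000e-04  1.302e+00]
T [-0.1708  0.1084  0.0036] r [-2.700e-03  5.000e-04  1.302e+00]
```

Call:
{"api": "carry_out", "payload": {"commands": [{"tx":-0.03,"ty":0.02,"tz":0,"rx":0,"ry":0,"rz":0.17,"jaw":0},{"tx":-0.06,"ty":0.04,"tz":0,"rx":0,"ry":0,"rz":0.34,"jaw":0},{"tx":-0.09,"ty":0.06,"tz":0,"rx":0,"ry":0,"rz":0.51,"jaw":0},{"tx":-0.12,"ty":0.08,"tz":0,"rx":0,"ry":0,"rz":0.68,"jaw":0},{"tx":-0.15,"ty":0.095,"tz":0,"rx":0,"ry":0,"rz":0.85,"jaw":0},{"tx":-0.17,"ty":0.108,"tz":0.02,"rx":0,"ry":0,"rz":1.02,"jaw":0},{"tx":-0.17,"ty":0.108,"tz":0.05,"rx":0,"ry":0,"rz":1.19,"jaw":0},{"tx":-0.17,"ty":0.108,"tz":0.07,"rx":0,"ry":0,"rz":1.3,"jaw":0},{"tx":-0.17,"ty":0.108,"tz":0.07,"rx":0,"ry":0,"rz":1.3,"jaw":0}]}}

```text
time: 21.02
position: [0.6447, 0.1041, 0.1819]
tool_rot: [-2.331, -2.104, 0.009]
ft_force: [-0.4, -0.2, 0.5]
grip_width: 0.004
```

```bash
python3 - <<'E'
from h import *
plan([]);c=camera_info('wrist')
cv2.imwrite(f'pics/s_wrist.png',cv2.cvtColor(get_image('wrist'),cv2.COLOR_RGB2BGR))
crop("pics/s_wrist.png",80,40,320,220,3,"pics/s1.png")
E
```

```text
t 21.025 pos [0.6447 0.1041 0.1819] jaw -5.84 zax [-0.005 -0.003 -1.   ] F [-0.44 -0.15  0.45] w 0.004 q [-0.88  0.48  0.93  1.52 -0.39  1.34 -0.02]
```

View pics/s1.png

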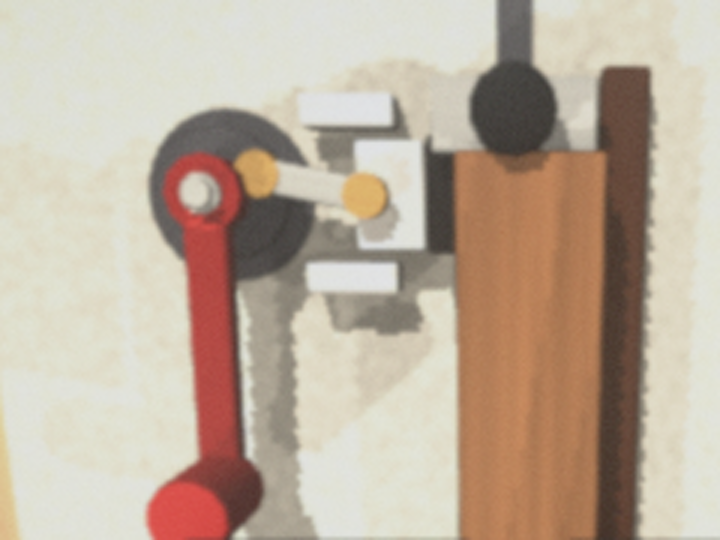

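The batten's end at (530,152) meets the steel stop with no yellow showing. The shoe at (440,200) bears on its side, and the lever points along jig -y. Handing in.

```bash
python3 -c "
from h import *
print(ctrl.get_state()['qd'].round(3));print(ctrl.close_job())"
```

```text
[ 0.007 -0.031  0.006 -0.029  0.004  0.001  0.002]
the job is handed in; nothing more can be done
None
```

The batten is clamped in the jig and the job is handed in, at about 21 s on the robot's clock. I gripped it across its width, laid it flat in the bed, eased it onto the fence and slid it home. I then pushed the lever round with closed fingers until it snapped shut.

**End stop:** The batten stopped dead with its centre at about jig y = -18, with the arm reading up to about 7 N. No yellow plate shows in the last wrist picture.

**Lever:** The arm read about 7 N at most while pushing, measured at the end of each move. The lever measured about 1.88 after the snap, against its hard stop at 1.9. The shoe bears on the batten and the batten lies along the fence.

**Around the jig:** The arm is clear and the force readings are near zero. I never moved near the tub, can or stapler, and checked them only by eye; the final pictures show the stapler and tub in view.

**What didn't go to plan:**
- My first jig position was about 3 mm off in x; I corrected it from the wrist view before lowering the batten.
- When I first moved the batten towards the fence, it stuck on the bed at about 8 N sideways. I raised it slightly to free it.
- My only check that the plate is flush is that solid contact and the picture, because that joint's value isn't reported.

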